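Test the dispensing syringes and reject the one that sticks

TASK

Check the three empty dispensing syringes in the cradle: gently push each plunger in as far as it will go, so that the good ones end fully home and the one that sticks stops part-way. Leave the two good syringes seated in the cradle, and gently lay the sticking one down in the red reject tray, letting go of it there. Neither push a plunger nor grip a syringe with more than 30 N, do not let the reject fall, and leave the jar, screwdriver and solder spool alone.

Things in the scene. Friction and masses are not known exactly. Their poses are not given: they have to be found in the camera images.
- cradle: Fixed cradle: black base plate 150 x 200 x 10 mm, two aluminium cross bars 11.5 mm long (x -42, +38 mm) with three U seats at y -62, 0, +62 mm. Origin: centre of underside. x: along the syringes, thumb rest to nose. Seated syringe axis: 55 mm up; seat cheeks reach that height, 22 mm to each side. Between the bars 68 mm is open for fingers. The rear bar stops the flange moving forward.
- syringe_a_mid (a point): Middle of the barrel, on its axis, of one of three look-alike empty syringes in the cradle (any seat; any one may be the one that sticks): amber barrel 21 mm in diameter, 96 mm long, flange 42 x 28 x 3 mm at its rear (x -50 mm), 8 mm black nose to x +66 mm, blue plunger behind. x axis: along the barrel to the nose. About 50 g.
- plunger_a_thumb (a point): Centre of the rear face of the blue round thumb rest (28 mm diameter, 3 mm thick) of syringe a's plunger. x axis: the pushing direction, to the nose. It is 107 mm behind the barrel's middle when fully out, 62 mm when fully home (then 8 mm from the flange). A black rubber cushion between thumb rest and rod gives 1 mm per 4 N, at most 5 mm.
- plunger_a (a joint): How far this plunger is pushed in, m: 0 fully out, 0.045 fully home. A sound plunger slides all the way with 2 to 3 N and stays where it is left; the sticking one slides the same at first and then jams short of 0.030 and cannot be forced.
- syringe_b_mid (a point): Middle of the barrel, on its axis, of one of three look-alike empty syringes in the cradle (any seat; any one may be the one that sticks): amber barrel 21 mm in diameter, 96 mm long, flange 42 x 28 x 3 mm at its rear (x -50 mm), 8 mm black nose to x +66 mm, blue plunger behind. x axis: along the barrel to the nose. About 50 g.
- plunger_b_thumb (a point): Centre of the rear face of the blue round thumb rest (28 mm diameter, 3 mm thick) of syringe b's plunger. x axis: the pushing direction, to the nose. It is 107 mm behind the barrel's middle when fully out, 62 mm when fully home (then 8 mm from the flange). A black rubber cushion between thumb rest and rod gives 1 mm per 4 N, at most 5 mm.
- plunger_b (a joint): How far this plunger is pushed in, m: 0 fully out, 0.045 fully home. A sound plunger slides all the way with 2 to 3 N and stays where it is left; the sticking one slides the same at first and then jams short of 0.030 and cannot be forced.
- syringe_c_mid (a point): Middle of the barrel, on its axis, of one of three look-alike empty syringes in the cradle (any seat; any one may be the one that sticks): amber barrel 21 mm in diameter, 96 mm long, flange 42 x 28 x 3 mm at its rear (x -50 mm), 8 mm black nose to x +66 mm, blue plunger behind. x axis: along the barrel to the nose. About 50 g.
- plunger_c_thumb (a point): Centre of the rear face of the blue round thumb rest (28 mm diameter, 3 mm thick) of syringe c's plunger. x axis: the pushing direction, to the nose. It is 107 mm behind the barrel's middle when fully out, 62 mm when fully home (then 8 mm from the flange). A black rubber cushion between thumb rest and rod gives 1 mm per 4 N, at most 5 mm.
- plunger_c (a joint): How far this plunger is pushed in, m: 0 fully out, 0.045 fully home. A sound plunger slides all the way with 2 to 3 N and stays where it is left; the sticking one slides the same at first and then jams short of 0.030 and cannot be forced.
- reject_tray: Fixed open red reject tray 250 (x) x 170 (y) x 25 mm, walls 4 mm, floor 5 mm thick at most. Origin: centre of the underside. A syringe lying in it has its axis 14 to 21 mm above the tray floor.
- flux_jar: Bystander: closed amber jar, 48 mm diameter, 45 mm tall, black cap; origin at the centre of its underside.
- screwdriver: Bystander: green-handled screwdriver 160 mm long, lying; origin on the table under it.
- solder_spool: Bystander: upright spool of solder with black flanges, 52 mm diameter, 38 mm tall; origin at the centre of its underside.
There are look-alikes about, which are no part of the job. Leave any purple look-alike of the part that bears syringe_a_mid alone.

How it is judged (in metres and radians):
At the end, for the whole second after the job is handed in: Two good plungers over 0.042, their syringes seated in any seat (12 mm lengthwise, 6 mm in height, 0.12 rad). Sticking plunger 0.020 to 0.032, its barrel middle in the tray (100 mm of its centre in x, 75 mm in y, 8 to 32 mm above its underside), level within 0.3 rad. All at rest (0.02 m/s) (((value of joint plunger_a above 0.042 m and x of syringe_a_mid in the frame of cradle between -0.012 and 0.012 m and y of syringe_a_mid in the frame of cradle between -0.072 and 0.072 m and z of syringe_a_mid in the frame of cradle between 0.049 and 0.061 m and angle between the x axis of syringe_a_mid and the x axis of cradle, either way round below 0.12 rad) or (value of joint plunger_a between 0.02 and 0.032 m and x of syringe_a_mid in the frame of reject_tray between -0.1 and 0.1 m and y of syringe_a_mid in the frame of reject_tray between -0.075 and 0.075 m and z of syringe_a_mid in the frame of reject_tray between 0.008 and 0.032 m and angle between syringe_a_mid's own x axis and vertical between 1.27 and 1.87 rad)) and ((value of joint plunger_b above 0.042 m and x of syringe_b_mid in the frame of cradle between -0.012 and 0.012 m and y of syringe_b_mid in the frame of cradle between -0.072 and 0.072 m and z of syringe_b_mid in the frame of cradle between 0.049 and 0.061 m and angle between the x axis of syringe_b_mid and the x axis of cradle, either way round below 0.12 rad) or (value of joint plunger_b between 0.02 and 0.032 m and x of syringe_b_mid in the frame of reject_tray between -0.1 and 0.1 m and y of syringe_b_mid in the frame of reject_tray between -0.075 and 0.075 m and z of syringe_b_mid in the frame of reject_tray between 0.008 and 0.032 m and angle between syringe_b_mid's own x axis and vertical between 1.27 and 1.87 rad)) and ((value of joint plunger_c above 0.042 m and x of syringe_c_mid in the frame of cradle between -0.012 and 0.012 m and y of syringe_c_mid in the frame of cradle between -0.072 and 0.072 m and z of syringe_c_mid in the frame of cradle between 0.049 and 0.061 m and angle between the x axis of syringe_c_mid and the x axis of cradle, either way round below 0.12 rad) or (value of joint plunger_c between 0.02 and 0.032 m and x of syringe_c_mid in the frame of reject_tray between -0.1 and 0.1 m and y of syringe_c_mid in the frame of reject_tray between -0.075 and 0.075 m and z of syringe_c_mid in the frame of reject_tray between 0.008 and 0.032 m and angle between syringe_c_mid's own x axis and vertical between 1.27 and 1.87 rad)) and (value of joint each of plunger_a, plunger_b above 0.042 m or value of joint each of plunger_a, plunger_c above 0.042 m or value of joint each of plunger_b, plunger_c above 0.042 m) and linear speed of each of syringe_a, syringe_b, syringe_c below 0.02 m/s); the robot touches nothing.
It fails at once if a plunger is pushed with more than 30 N (contact force between the fingers and plunger_a above 30 N or contact force between the fingers and plunger_b above 30 N or contact force between the fingers and plunger_c above 30 N).
It fails at once if a syringe is gripped with more than about 30 N a finger (65 N over both) (contact force between the fingers and syringe_a above 65 N or contact force between the fingers and syringe_b above 65 N or contact force between the fingers and syringe_c above 65 N).
It fails at once if a syringe is let fall (moves faster than 0.7 m/s out of the fingers: a drop of about 25 mm) ((contact force between the fingers and syringe_a below 0.05 N and linear speed of syringe_a above 0.7 m/s) or (contact force between the fingers and syringe_b below 0.05 N and linear speed of syringe_b above 0.7 m/s) or (contact force between the fingers and syringe_c below 0.05 N and linear speed of syringe_c above 0.7 m/s)).
It fails at once if the jar, screwdriver or spool is moved over 20 mm (distance of any of flux_jar, screwdriver, solder_spool from where it was at the start of the episode above 0.02 m).
It also fails if it takes over 72 s, if anything falls off the work surface, if the arm or the gripper's body presses on something with over 40 N, if the wrist force passes 120 N, or if a joint passes its speed limit or range.

ROBOT

A 6-joint arm with a two-finger parallel gripper is mounted at the origin on the work surface. World frame = base frame: x ahead of the robot, y to its left, z up, the work surface at z = 0. Lengths are in mm, angles in rad, forces in N, time in s.
With the tool pointing down it reaches from about 300 to 875 mm from the base axis. Payload 4.2 kg.
Tool frame: the origin (TCP) lies on the mounting face of the last link; the fingertips stand 173 mm ahead of it and the grasp point (between the pads) lies 155 mm ahead of it (r.hold_point_z is the distance from the TCP to the grasp point, in mm); y points along the fingers, x is the direction in which the jaws open and shut, and the axes are right-handed (so a half turn about y gives the same grasp; the last joint's range is limited). The gripper opens to 85 mm and grips with 20 to 120 N. Pads are 22 mm wide; open, the fingers measure 114 mm over their backs; the gripper's body (76 mm by 85 mm) begins 54 mm behind the grasp point. The pads swing forward as they close: fully open they stand 13 mm farther back than shut.
Start: joints at [-1.318, 0.32, 1.565, -0, 1.257, -0.02], TCP at [154.92, -553.735, 404.738] pointing down, gripper open.
Joint ranges: [-3.11, 3.11], [-0.84, 2.01], [0.21, 2.61], [-1.34, 4.49], [0.05, 2.63], [-2.56, 2.56]. Speed limits (rad/s): [2.57, 2.57, 3.14, 3.14, 3.14, 3.14].

INTERFACE

Orientations are given as a unit quaternion [x, y, z, w].
In Python, from station import monitor, capture, r gives the robot as it stands. The module is installed in compiled form; this text tells all that it offers.
- The arm moves only by the shell command python3 -m inch 'ROWS' [FORCE]. ROWS is JSON, a list of rows, each a list of 3 entries, a list of its own where there are three numbers: the turn, a rotation vector about the tool's x, y, z in degrees, then the shift along the tool's x, y, z in mm, then the finger opening in mm, from 0 to 85.4. A call has 1 to 20 rows; each row shifts and turns the commanded pose from where the row before left it, along the tool's axes as they then stand; what a row does not reach is not made up. A row lasts 1/12 s, in which the tool goes at most 41.7 mm and 7.16 degrees, less where a joint would pass 70% of its speed; a pose out of reach is approached as far as the arm can. A call is refused whole if a number of a shift passes 41.7 or a number of a turn 7.16, either way. A call with a gripper value outside its range is refused whole. The fingers move at their own pace and stop on an object; FORCE is the grip in N (left out, the last holds). Time passes only in rows, so rows that do not move let the fingers close. It gives the time, the measured TCP pose, the force and the opening at its end, in the units of the state.
- monitor.get_state(): the state, without advancing time (a new reading comes with each control period).
- capture(name): name is "side" or "top"; returns a dict with "pixels" (400x640x3 uint8, red, green, blue), "fx", "fy", "cx", "cy" (pixels), "R" (3x3) and "t" (3): a world point X has camera coordinates R X + t. Camera axes: x right, y down, z forward; pixel columns grow to the right and rows downward; lengths in mm; the calibration is good to about 2 mm. A picture is of the moment at which its call begins. There is no depth.
- r.job_done(): hands the job in, once; it reports no verdict.
The state is a dict: "t": time; "joint_pos": joint angles; "qd": joint speeds; "tau": joint torques, N m; "tcp_pos": TCP position; "ee_rot": TCP orientation; "contact_force": force on the tool from outside, world axes, zero at the start; "moment": the same for the moment, N m; "opening": opening from 0.0 (shut) to 1.0 (fully open).
Only numpy, scipy, OpenCV 4.12 (cv2) and the standard library are available. Lean on these libraries where they do the work, as an engineer would, in place of code of your own. Each camera call takes 0.05 s, during which the arm holds its last target.

## Working session

There is one attempt and no reset: what is moved stays moved. The work goes in short steps, Python scripts to look and compute and a shell command to move; the robot and the scene stay as the last step left them, time stands still between calls to the robot, and variables do not carry over. Pictures are saved under pics/ and viewed, and the job is handed in when it is done.

```bash
mkdir -p pics; ls; python3 - <<'E'
from station import monitor, capture, r
import cv2,numpy as np
print(monitor.get_state())
for n in("side","top"):
    c=capture(n); cv2.imwrite(f"pics/{n}0.png",c["pixels"][:,:,::-1]); print(n,c["fx"],c["fy"],c["cx"],c["cy"],np.round(c["R"],4).tolist(),c["t"], (-np.array(c["R"]).T@np.array(c["t"])).round())
E
```

```text
pics
{'t': 0.0, 'joint_pos': array([-1.31799988e+00,  3.20318154e-01,  1.56566051e+00, -2.66960408e-05,
        1.25736132e+00, -1.99987243e-02]), 'qd': array([ 0.00011642, -0.00041706,  0.00025879, -0.00177663, -0.00100596,
        0.00054959]), 'tau': array([-5.51119028e-04, -4.15520811e+01, -2.34164339e+01, -5.04968943e-05,
        8.13997001e-03, -5.55009777e-06]), 'tcp_pos': array([ 154.8787876 , -553.59057035,  403.87408014]), 'ee_rot': array([-0.5629691 ,  0.42785629, -0.42687594,  0.56372131]), 'contact_force': array([ 0.65162161,  0.83677445, -0.0293019 ]), 'moment': array([ 0.03086198, -0.03102606,  0.02087398]), 'opening': 1.001010218561075}
side 452.11797649292225 452.11797649292225 317.1231676546826 194.7822847486452 [[-0.8094, -0.5873, -0.0045], [-0.379, 0.5282, -0.7598], [0.4486, -0.6133, -0.6501]] [484.31709238 250.65954171 886.30372963] [ 89. 696. 769.]
top 502.09604162370925 502.09604162370925 318.2005870846747 199.98708289421566 [[-0.013, -0.9998, 0.0173], [-0.9965, 0.0115, -0.0827], [0.0825, -0.0183, -0.9964]] [  46.20949058  540.61387365 1206.01390918] [ 440.   62. 1246.]
```

View pics/side0.png

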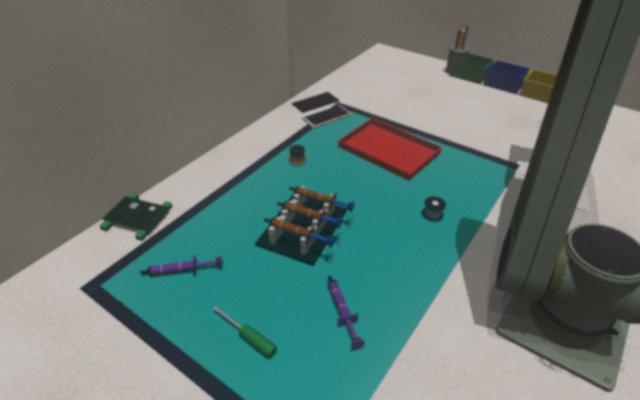

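View pics/top0.png

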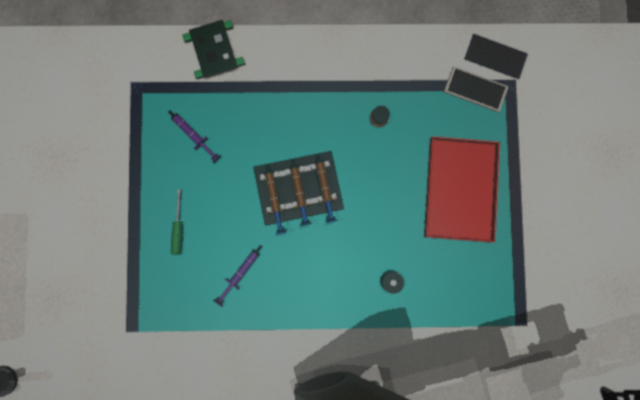

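```bash
python3 - <<'E'
from scipy.spatial.transform import Rotation as R
print(R.from_quat([-0.5629691 ,  0.42785629, -0.42687594,  0.56372131]).as_matrix().round(3))
E
```

```text
[[ 0.269 -0.     0.963]
 [-0.963  0.002  0.269]
 [-0.002 -1.     0.   ]]
```

```bash
cat > h.py <<'E'
import numpy as np,cv2
from station import monitor, capture, r
from scipy.spatial.transform import Rotation as Rn
def ray(c,u,v):
    R=np.array(c["R"]);t=np.array(c["t"]);o=-R.T@t
    d=R.T@np.array([(u-c["cx"])/c["fx"],(v-c["cy"])/c["fy"],1]);return o,d/np.linalg.norm(d)
def onz(c,u,v,z):
    o,d=ray(c,u,v);return o+d*(z-o[2])/d[2]
def proj(c,X):
    p=np.array(c["R"])@np.array(X,float)+np.array(c["t"]);return np.array([c["fx"]*p[0]/p[2]+c["cx"],c["fy"]*p[1]/p[2]+c["cy"]])
def tri(c1,p1,c2,p2):
    o1,d1=ray(c1,*p1);o2,d2=ray(c2,*p2)
    s=np.linalg.lstsq(np.c_[d1,-d2],o2-o1,rcond=None)[0]
    a=o1+s[0]*d1;b=o2+s[1]*d2;return (a+b)/2,np.linalg.norm(a-b)
def mask(c,lo,hi):
    return cv2.inRange(cv2.cvtColor(c["pixels"],cv2.COLOR_RGB2HSV),np.array(lo),np.array(hi))
def blobs(m,amin=10):
    n,l,s,ce=cv2.connectedComponentsWithStats(m)
    return [(i,s[i].tolist(),ce[i].round(1).tolist()) for i in range(1,n) if s[i][4]>=amin],l
def crop(c,x0,y0,x1,y1,k,name):
    im=c["pixels"][y0:y1,x0:x1,::-1];cv2.imwrite(name,cv2.resize(im,None,fx=k,fy=k,interpolation=cv2.INTER_CUBIC))
E
python3 - <<'E'
from h import *
T=capture("top");S=capture("side")
crop(T,245,140,355,245,5,"pics/t1.png");crop(S,250,175,360,270,6,"pics/s1.png")
for c,n in((T,"top"),(S,"side")):
  for nm,lo,hi in (("red",(0,150,80),(6,255,255)),("red2",(174,150,80),(180,255,255)),("blue",(102,130,40),(122,255,255)),("amber",(7,100,60),(22,255,255))):
    print(n,nm,[(b[1],b[2]) for b in blobs(mask(c,lo,hi))[0]])
E
```

```text
top red [([429, 140, 66, 101, 5806], [462.2, 188.4])]
top red2 []
top blue [([326, 202, 7, 17, 64], [329.0, 209.7]), ([301, 207, 6, 15, 55], [303.4, 214.2]), ([275, 212, 7, 19, 62], [278.2, 220.5])]
top amber [([318, 163, 6, 8, 36], [320.1, 166.6]), ([292, 168, 6, 8, 38], [294.7, 171.8]), ([320, 173, 7, 14, 73], [322.8, 179.4]), ([267, 174, 6, 7, 37], [269.2, 177.1]), ([294, 178, 8, 14, 78], [297.4, 184.6]), ([268, 183, 8, 15, 77], [271.6, 189.6]), ([323, 189, 6, 11, 48], [325.8, 193.9]), ([297, 194, 7, 11, 57], [300.3, 199.1]), ([272, 200, 6, 10, 50], [274.6, 204.6])]
side red [([344, 124, 93, 50, 2228], [390.3, 148.3])]
side red2 []
side blue [([521, 69, 6, 10, 21], [523.5, 73.7]), ([332, 199, 21, 10, 61], [343.0, 203.4]), ([322, 216, 19, 10, 105], [332.4, 219.4]), ([310, 233, 24, 12, 134], [322.4, 237.7])]
side amber [([458, 30, 7, 16, 56], [460.7, 37.1]), ([521, 70, 35, 31, 451], [537.8, 86.3]), ([297, 188, 35, 14, 156], [313.8, 194.3]), ([285, 203, 36, 15, 212], [303.1, 209.8]), ([272, 219, 38, 17, 235], [291.3, 227.0])]
```

View pics/t1.png

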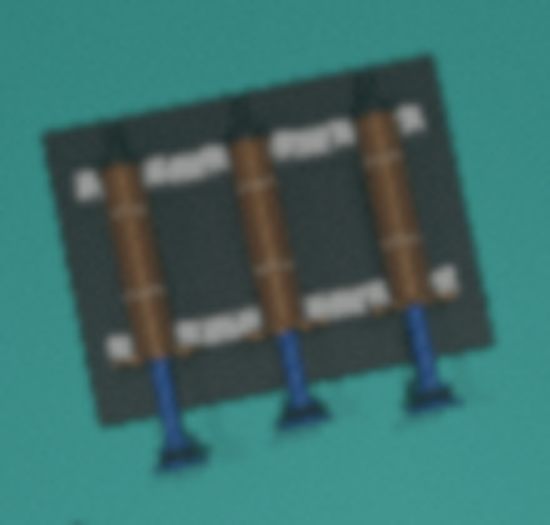

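View pics/s1.png

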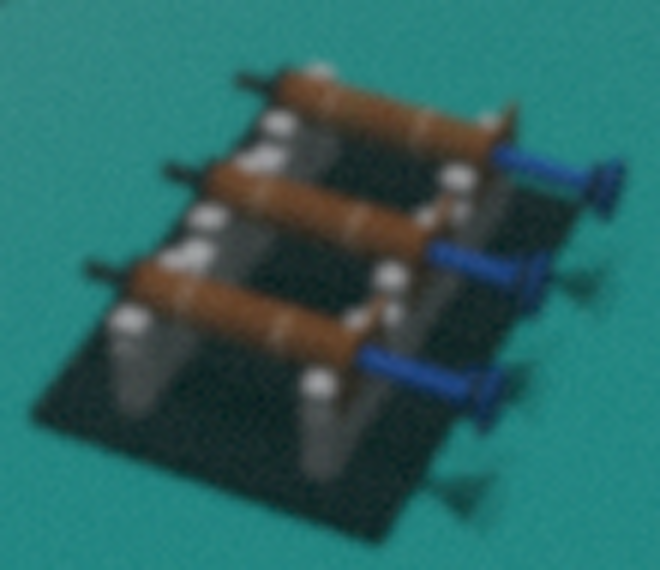

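```bash
python3 - <<'E'
from h import *
T=capture("top");S=capture("side")
k=lambda p:(p[0]/5+245-.4,p[1]/5+140-.4)
C=[onz(T,*k(p),10) for p in((42,130),(432,55),(492,345),(103,425))]
print(np.round(C),[round(np.linalg.norm(C[i]-C[(i+1)%4])) for i in range(4)])
c=np.mean(C,0);a=(C[0]+C[1]-C[2]-C[3])[:2];print("centre",c,"yaw",np.degrees(np.arctan2(a[1],a[0])),)
b=(C[0]+C[3]-C[1]-C[2])[:2];print("yaw from y",np.degrees(np.arctan2(-b[0],b[1])))
ks=lambda p:(p[0]/6+250-.4,p[1]/6+175-.4)
D=[onz(S,*ks(p),10) for p in((32,412),(380,543),(580,205))]
print("side",np.round(D),(D[0]+D[2])/2)
# axis fits amber in top at z=55
m=mask(T,(5,90,50),(24,255,255))
n,l,s,ce=cv2.connectedComponentsWithStats(cv2.morphologyEx(m,cv2.MORPH_CLOSE,np.ones((9,3))))
for i in range(1,n):
  if s[i][4]<150: continue
  ys,xs=np.where((l==i)&(m>0)); P=np.array([onz(T,x,y,58)[:2] for x,y in zip(xs,ys)])
  mm=P.mean(0);u,w,v=np.linalg.svd(P-mm);d=v[0]*np.sign(v[0][0]);q=(P-mm)@d
  print("amber",s[i].tolist(),mm.round(1),np.degrees(np.arctan2(d[1],d[0])).round(2),"ext",q.min().round(),q.max().round())
bt,_=blobs(mask(T,(100,120,30),(125,255,255)),30)
bs,_=blobs(mask(S,(100,120,30),(125,255,255)),40)
print([ (b[1],b[2]) for b in bt]);print([ (b[1],b[2]) for b in bs])
for p in((182,470),(302,427),(432,410)): print("thumb rear",onz(T,*k(p),55).round(1))
for p,q in(((182,455),(487,398)),((302,412),(535,280)),((432,396),(607,187))): print("thumb tri",tri(T,k(p),S,ks(q)))
ms=cv2.morphologyEx(mask(T,(0,120,60),(8,255,255)),cv2.MORPH_CLOSE,np.ones((5,5)))
cs=max(cv2.findContours(ms,0,2)[0],key=cv2.contourArea);rc=cv2.minAreaRect(cs);bx=cv2.boxPoints(rc);B=np.array([onz(T,*p,20) for p in bx]);print("tray",B.round(),B.mean(0))
for nm,p,z in(("jar",(380,116),45),("spool",(392,282),38)):print(nm,onz(T,*p,z).round())
E
```

```text
[[630. 200.  10.]
 [665.   6.  10.]
 [520. -22.  10.]
 [483. 170.  10.]] [197, 148, 195, 149]
centre [574.45775195  88.57458148  10.        ] yaw 11.058830370023513
yaw from y 10.682095711448532
side [[628. 202.  10.]
 [482. 176.  10.]
 [523. -19.  10.]] [575.5428473   91.18464821  10.        ]
amber [317, 163, 13, 37, 218] [583.4  27.9] 11.29 ext -45.0 45.0
amber [292, 168, 13, 38, 227] [571.4  88.4] 10.99 ext -44.0 45.0
amber [266, 173, 13, 38, 218] [559.3 149.4] 10.86 ext -44.0 45.0
[([326, 201, 8, 21, 85], [329.2, 211.4]), ([301, 207, 8, 18, 77], [303.8, 216.0]), ([275, 212, 9, 22, 88], [278.5, 222.5])]
[([332, 199, 21, 11, 81], [343.4, 203.6]), ([322, 215, 20, 12, 122], [332.6, 219.5]), ([310, 233, 24, 13, 152], [322.6, 237.8])]
thumb rear [459.7 129.1  55. ]
thumb rear [479.3  72.2  55. ]
thumb rear [486.6  10.5  55. ]
thumb tri (array([467.16025859, 129.30840597,  54.9142425 ]), np.float64(0.8516901028929303))
thumb tri (array([485.93376759,  71.89746725,  58.72386873]), np.float64(0.7971818002730695))
thumb tri (array([492.98355712,  10.35660205,  57.17520904]), np.float64(0.3998392011810713))
tray [[ 448. -221.   20.]
 [ 694. -244.   20.]
 [ 682. -414.   20.]
 [ 435. -388.   20.]] [ 564.72174407 -316.74645876   20.        ]
jar [ 743. -113.   45.]
spool [ 341. -134.   38.]
```

```bash
python3 -m inch '[[[0,4.6,0],[0,0,0],0],[[0,0,0],[-30,0,24],0],[[0,0,0],[-30,0,24],0],[[0,0,0],[-30,0,24],0],[[0,0,0],[-30,0,24],0],[[0,0,0],[-30,0,24],0],[[0,0,0],[-30,0,24],0],[[0,0,0],[-30,0,24],0],[[0,0,0],[-30,0,24],0],[[0,0,0],[-30,0,24],0],[[0,0,0],[-30,0,24],0],[[0,0,0],[-30,0,24],0],[[0,0,0],[-30,0,24],0],[[0,0,0],[-30,0,24],0],[[0,0,0],[-30,0,24],0],[[0,0,0],[-30,0,24],0],[[0,0,0],[0,0,0],0],[[0,0,0],[0,0,0],0]]' 20
cat >> h.py <<'E'
def st(tgt=None):
    s=monitor.get_state();M=Rn.from_quat(s["ee_rot"]).as_matrix()
    print("t",round(s["t"],2),"tcp",s["tcp_pos"].round(1),"z-yaw",np.degrees(np.arctan2(M[1,2],M[0,2])).round(2),"ydown",M[:,1].round(3),"F",s["contact_force"].round(1),"Ftool",(M.T@s["contact_force"]).round(1),"op",round(s["opening"],3))
    if tgt is not None: print("shift tool",(M.T@(np.array(tgt)-s["tcp_pos"])).round(1))
    return s,M
E
python3 -c "
from h import *
st([442.5,2,215])"
```

```text
t: 1.8
tcp_pos: [422.7, -41.6, 404.6]
ee_rot: [0.547, -0.448, 0.448, -0.547]
contact_force: [0.3, -0.4, 0.2]
opening: -0.002
t 1.8 tcp [422.7 -41.6 404.6] z-yaw 11.3 ydown [-0. -0. -1.] F [ 0.3 -0.4  0.2] Ftool [ 0.4 -0.2  0.2] op -0.002
shift tool [-38.9 189.6  28. ]
```

```bash
python3 -m inch '[[[0,0.3,0],[-20,20,14],0],[[0,0,0],[-19,20,8],0],[[0,0,0],[0,30,0],0],[[0,0,0],[0,30,0],0],[[0,0,0],[0,30,0],0],[[0,0,0],[0,30,0],0],[[0,0,0],[0,30,0],0],[[0,0,0],[0,0,0],0],[[0,0,0],[0,0,0],0]]' 20
python3 -c "
from h import *
st([442.5,2,215])
T=capture('top');S=capture('side')
crop(T,245,140,355,245,5,'pics/t2.png');crop(S,280,150,420,270,5,'pics/s2.png')"
```

```text
t: 2.55
tcp_pos: [435.9, -1.8, 214.2]
ee_rot: [0.545, -0.452, 0.451, -0.543]
contact_force: [0.9, 0.2, -0.1]
opening: -0.001
t 2.55 tcp [435.9  -1.8 214.2] z-yaw 10.63 ydown [-0.004 -0.    -1.   ] F [ 0.9  0.2 -0.1] Ftool [-0.   0.1  0.9] op -0.001
shift tool [-2.5 -0.9  7.2]
```

View pics/s2.png

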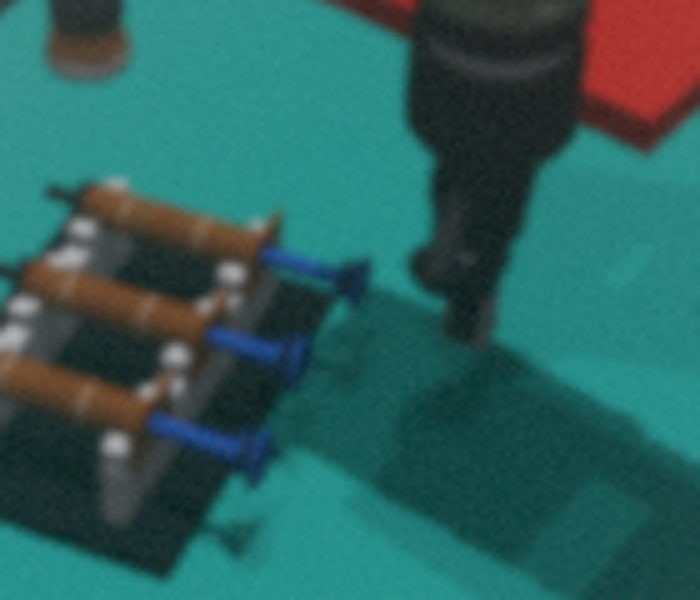

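View pics/t2.png

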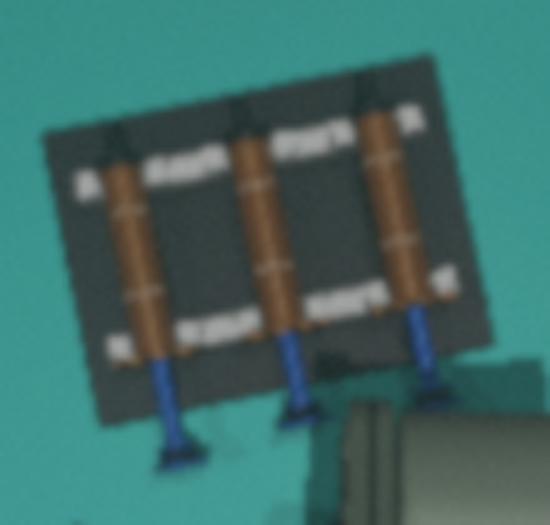

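```bash
python3 -m inch '[[[0,-0.4,0],[-2,0,10],0],[[0,0,0],[0,0,10],0],[[0,0,0],[0,0,8],0],[[0,0,0],[0,0,0],0],[[0,0,0],[0,0,0],0]]' 20
python3 -c "
from h import *
S=capture('side')
s,M=st([486.6,10.5,214]);X=s['tcp_pos']+173*M[:,1];print(proj(S,X))
crop(S,280,150,420,270,5,'pics/s3.png')"
```

```text
t: 3.07
tcp_pos: [464.3, 6.8, 215.1]
ee_rot: [-0.546, 0.449, -0.449, 0.546]
contact_force: [-0.1, -0.7, -0.1]
opening: 0.001
t 3.12 tcp [463.7   6.8 214.8] z-yaw 11.16 ydown [-0. -0. -1.] F [ 0.2  0.8 -0.4] Ftool [-0.8  0.4  0.4] op -0.001
shift tool [ 0.8  0.8 23.2]
[361.74403678 214.65182529]
```

View pics/s3.png

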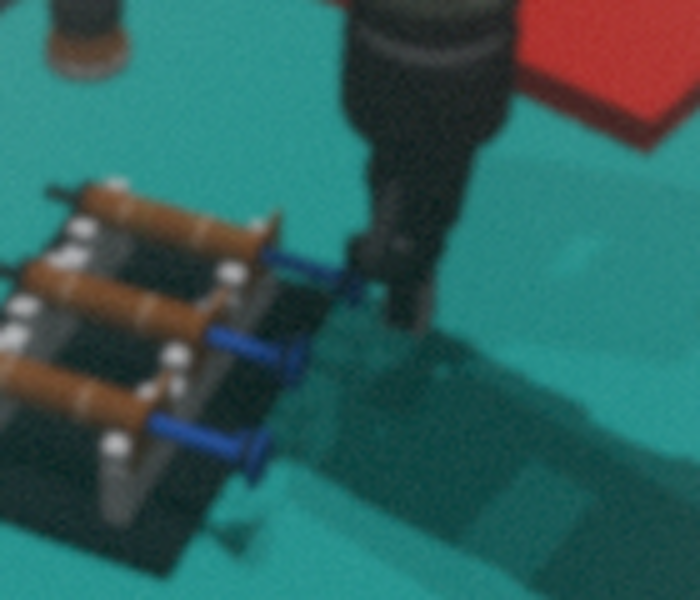

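```bash
python3 -m inch '[[[0,0,0],[0,0,4],0],[[0,0,0],[0,0,4],0],[[0,0,0],[0,0,2],0],[[0,0,0],[0,0,2],0],[[0,0,0],[0,0,2],0],[[0,0,0],[0,0,2],0],[[0,0,0],[0,0,0],0]]' ;python3 -c "
from h import *
st()";  python3 -m inch '[[[0,0,0],[0,0,2],0],[[0,0,0],[0,0,2],0],[[0,0,0],[0,0,0],0]]'; python3 -c "
from h import *
st()"
```

```text
t: 3.7
tcp_pos: [479.1, 9.6, 214.5]
ee_rot: [0.547, -0.449, 0.449, -0.546]
contact_force: [-1.2, 0.0, 0.2]
opening: 0.001
t 3.7 tcp [479.1   9.6 214.5] z-yaw 11.13 ydown [-0.001 -0.    -1.   ] F [-1.2  0.   0.2] Ftool [-0.3 -0.2 -1.1] op 0.001
t: 3.95
tcp_pos: [483.2, 10.5, 214.6]
ee_rot: [0.546, -0.449, 0.449, -0.546]
contact_force: [-1.9, -0.8, 0.3]
opening: 0.004
t 3.95 tcp [483.2  10.5 214.6] z-yaw 11.13 ydown [-0.001 -0.    -1.   ] F [-1.9 -0.8  0.3] Ftool [ 0.4 -0.3 -2. ] op 0.004
```

```bash
python3 -m inch '[[[0,0,0],[0,0,2],0],[[0,0,0],[0,0,2],0],[[0,0,0],[0,0,0],0]]'
```

```text
t: 4.2
tcp_pos: [487.3, 11.3, 214.6]
ee_rot: [0.546, -0.449, 0.449, -0.546]
contact_force: [-2.8, -0.4, 0.5]
opening: 0.001
```

```bash
python3 -m inch '[[[0,0,0],[0,0,1.5],0],[[0,0,0],[0,0,1.5],0],[[0,0,0],[0,0,0],0]]'
```

```text
t: 4.45
tcp_pos: [490.2, 11.8, 214.6]
ee_rot: [-0.546, 0.449, -0.449, 0.546]
contact_force: [-2.1, -1.0, 0.8]
opening: 0.002
```

```bash
python3 -m inch '[[[0,0,0],[0,0,1.5],0],[[0,0,0],[0,0,1.5],0],[[0,0,0],[0,0,0],0]]'
```

```text
t: 4.7
tcp_pos: [493.2, 12.4, 214.7]
ee_rot: [-0.546, 0.449, -0.449, 0.546]
contact_force: [-2.1, -0.3, -0.8]
opening: 0.001
```

```bash
python3 -m inch '[[[0,0,0],[0,0,1],0],[[0,0,0],[0,0,1],0],[[0,0,0],[0,0,0],0]]'
```

```text
t: 4.95
tcp_pos: [495.1, 12.8, 214.6]
ee_rot: [0.546, -0.449, 0.449, -0.546]
contact_force: [-1.8, -0.6, -0.4]
opening: 0.002
```

```bash
python3 -m inch '[[[0,0,0],[0,0,1.5],0],[[0,0,0],[0,0,1.5],0],[[0,0,0],[0,0,0],0]]'
```

```text
t: 5.2
tcp_pos: [498.1, 13.4, 214.7]
ee_rot: [-0.546, 0.449, -0.449, 0.546]
contact_force: [-1.6, -0.2, -0.6]
opening: -0.001
```

```bash
python3 -m inch '[[[0,0,0],[0,0,1.5],0],[[0,0,0],[0,0,1.5],0],[[0,0,0],[0,0,0],0]]'
```

```text
t: 5.45
tcp_pos: [501.1, 14.0, 214.7]
ee_rot: [-0.546, 0.449, -0.449, 0.546]
contact_force: [-2.4, -0.7, -0.7]
opening: 0.0
```

```bash
python3 -m inch '[[[0,0,0],[0,0,2],0],[[0,0,0],[0,0,2],0],[[0,0,0],[0,0,2],0],[[0,0,0],[0,0,0],0]]'
```

```text
t: 5.78
tcp_pos: [507.2, 15.2, 214.7]
ee_rot: [-0.546, 0.449, -0.449, 0.546]
contact_force: [-2.1, 0.6, -0.5]
opening: -0.002
```

```bash
python3 -m inch '[[[0,0,0],[0,0,1.5],0],[[0,0,0],[0,0,1.5],0],[[0,0,0],[0,0,0],0]]'
```

```text
t: 6.03
tcp_pos: [509.9, 15.7, 214.7]
ee_rot: [-0.546, 0.449, -0.449, 0.546]
contact_force: [-2.1, 0.5, -0.3]
opening: 0.002
```

```bash
python3 -m inch '[[[0,0,0],[0,0,1],0],[[0,0,0],[0,0,1],0],[[0,0,0],[0,0,0],0]]'
```

```text
t: 6.28
tcp_pos: [511.8, 16.1, 214.7]
ee_rot: [-0.546, 0.449, -0.449, 0.546]
contact_force: [-1.4, -0.3, -0.2]
opening: 0.0
```

```bash
python3 -m inch '[[[0,0,0],[0,0,1],0],[[0,0,0],[0,0,1],0],[[0,0,0],[0,0,0],0]]'
```

```text
t: 6.53
tcp_pos: [513.7, 16.5, 214.7]
ee_rot: [-0.546, 0.449, -0.449, 0.546]
contact_force: [-2.4, -0.7, -0.5]
opening: -0.001
```

```bash
python3 -m inch '[[[0,0,0],[0,0,1],0],[[0,0,0],[0,0,0],0],[[0,0,0],[0,0,0],0]]'
```

```text
t: 6.78
tcp_pos: [514.6, 16.6, 214.7]
ee_rot: [-0.546, 0.449, -0.449, 0.546]
contact_force: [-2.1, 0.2, 0.3]
opening: 0.005
```

```bash
python3 -m inch '[[[0,0,0],[0,0,1],0],[[0,0,0],[0,0,0],0],[[0,0,0],[0,0,0],0]]'
```

```text
t: 7.03
tcp_pos: [515.6, 16.8, 214.7]
ee_rot: [-0.546, 0.449, -0.449, 0.546]
contact_force: [-3.1, -1.2, -0.7]
opening: -0.004
```

```bash
python3 -m inch '[[[0,0,0],[0,0,1],0],[[0,0,0],[0,0,0],0],[[0,0,0],[0,0,0],0]]'
```

```text
t: 7.28
tcp_pos: [516.6, 17.0, 214.7]
ee_rot: [-0.546, 0.449, -0.449, 0.546]
contact_force: [-2.6, -0.6, -0.9]
opening: 0.002
```

```bash
python3 -m inch '[[[0,0,0],[0,0,0.5],0],[[0,0,0],[0,0,0],0],[[0,0,0],[0,0,0],0]]'
```

```text
t: 7.53
tcp_pos: [517.0, 17.1, 214.7]
ee_rot: [0.546, -0.449, 0.449, -0.546]
contact_force: [-2.4, -0.8, -0.3]
opening: -0.0
```

```bash
python3 -m inch '[[[0,0,0],[0,0,0.5],0],[[0,0,0],[0,0,0],0],[[0,0,0],[0,0,0],0]]'; python3 -c "
from h import *
S=capture('side');st()
crop(S,250,150,390,270,5,'pics/s4.png')"
```

```text
t: 7.78
tcp_pos: [517.4, 17.1, 214.7]
ee_rot: [0.546, -0.449, 0.449, -0.546]
contact_force: [-3.4, -1.0, -0.2]
opening: -0.001
t 7.83 tcp [517.4  17.2 214.7] z-yaw 11.13 ydown [-0. -0. -1.] F [-2.8 -1.   0.6] Ftool [ 0.5 -0.6 -2.9] op 0.001
```

View pics/s4.png

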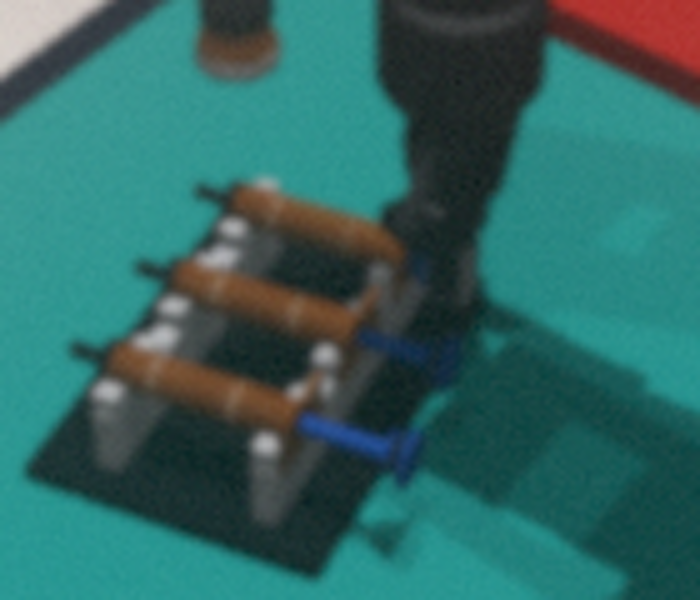

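```bash
python3 -m inch '[[[0,0,0],[0,0,1],0],[[0,0,0],[0,0,0],0],[[0,0,0],[0,0,0],0]]'
```

```text
t: 8.08
tcp_pos: [518.0, 17.3, 214.7]
ee_rot: [0.547, -0.45, 0.449, -0.546]
contact_force: [-3.8, -1.5, 3.0]
opening: 0.002
```

```bash
python3 -m inch '[[[0,0,0],[0,0,1],0],[[0,0,0],[0,0,0],0],[[0,0,0],[0,0,0],0]]'
```

```text
t: 8.33
tcp_pos: [518.6, 17.4, 214.7]
ee_rot: [0.547, -0.45, 0.448, -0.545]
contact_force: [-7.0, -2.4, 3.5]
opening: 0.002
```

```bash
python3 -m inch '[[[0,0,0],[0,0,1],0],[[0,0,0],[0,0,0],0],[[0,0,0],[0,0,0],0]]'
```

```text
t: 8.58
tcp_pos: [519.2, 17.5, 214.6]
ee_rot: [0.547, -0.45, 0.448, -0.545]
contact_force: [-7.4, -2.5, 5.0]
opening: -0.001
```

```bash
python3 -m inch '[[[0,0,0],[0,0,-5],0],[[0,0,0],[0,0,-15],0],[[0,0,0],[0,0,-30],0],[[0,0,0],[0,0,-30],0],[[0,0,0],[0,0,0],0],[[0,0,0],[0,0,0],0]]'; python3 -c "
from h import *
S=capture('side');st()
T=capture('top');crop(T,245,140,355,245,5,'pics/t5.png')
crop(S,250,150,390,270,5,'pics/s5.png')"
```

```text
t: 9.08
tcp_pos: [441.7, 2.3, 215.2]
ee_rot: [-0.545, 0.449, -0.45, 0.547]
contact_force: [0.8, 0.2, -0.0]
opening: 0.003
t 9.13 tcp [443.1   2.4 215.4] z-yaw 11.11 ydown [ 0.005  0.    -1.   ] F [1.  0.3 0.5] Ftool [-0.1 -0.5  1.1] op -0.001
```

View pics/s5.png

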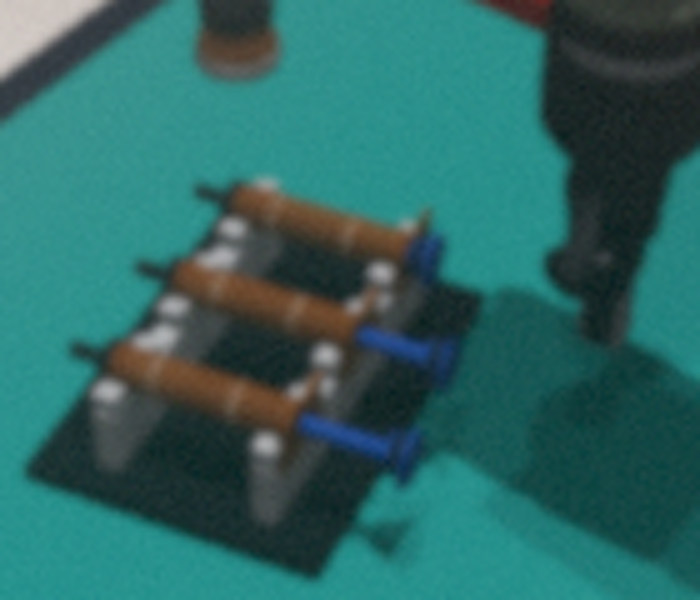

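View pics/t5.png

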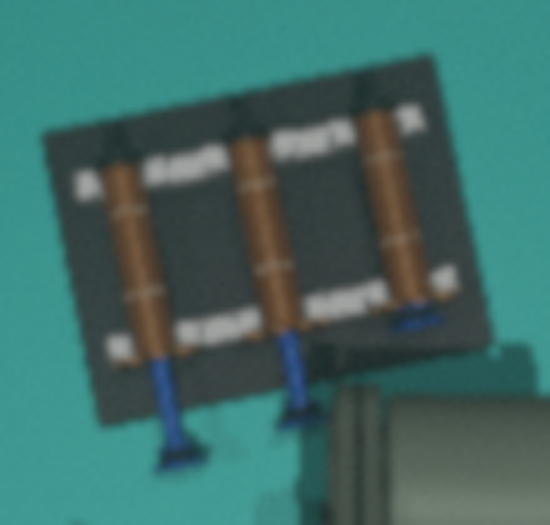

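```bash
python3 - <<'E'
from h import *
S=capture('side');s,M=st()
for p in((561,270),(575,292),(605,345),(580,335),(632,330)):
  o,d=ray(S,p[0]/5+250,p[1]/5+150)
  for off in(-11,0,11):
    P0=s['tcp_pos']+off*M[:,2];k=((P0-o)@M[:,2])/(d@M[:,2]);q=M.T@(o+k*d-s['tcp_pos']);print(p,off,q.round(1),end=' | ')
  print()
T=capture('top')
u=np.array([np.cos(np.radians(11.05)),np.sin(np.radians(11.05)),0])
m=mask(T,(100,110,30),(125,255,255));bl,l=blobs(m,15)
for b in bl:
  ys,xs=np.where(l==b[0]);P=np.array([onz(T,x,y,57) for x,y in zip(xs,ys)])@u
  print("top",b[1],"u",P.min().round(1),P.max().round(1))
ma=mask(T,(5,90,50),(24,255,255));
for x0,x1 in((262,290),(291,315),(316,345)):
  ys,xs=np.where(ma[:,x0:x1]>0);P=np.array([onz(T,x+x0,y,60) for x,y in zip(xs,ys)])@u;print("amber u",np.sort(P)[[0,1,2,-3,-1]].round(1), "mid",((P.min()+P.max())/2).round(1))
E
```

```text
t 9.23 tcp [443.7   2.5 215.3] z-yaw 11.13 ydown [ 0.004  0.    -1.   ] F [-0.2  0.3  0.4] Ftool [-0.4 -0.4 -0.1] op -0.005
(561, 270) -11 [-102.7   45.2  -11. ] | (561, 270) 0 [-67.3  78.2   0. ] | (561, 270) 11 [-31.9 111.1  11. ] | 
(575, 292) -11 [-80.8  75.3 -11. ] | (575, 292) 0 [-44.2 109.8   0. ] | (575, 292) 11 [ -7.6 144.4  11. ] | 
(605, 345) -11 [-26.6 152.7 -11. ] | (605, 345) 0 [ 13.  191.5   0. ] | (605, 345) 11 [ 52.5 230.3  11. ] | 
(580, 335) -11 [-67.6 111.1 -11. ] | (580, 335) 0 [-30.3 147.6   0. ] | (580, 335) 11 [  7.  184.1  11. ] | 
(632, 330) -11 [ 17.7 181.4 -11. ] | (632, 330) 0 [ 59.7 221.8  -0. ] | (632, 330) 11 [101.7 262.2  11. ] | 
top [323, 202, 10, 4, 26] u 519.1 525.7
top [301, 207, 8, 18, 81] u 485.6 527.9
top [275, 212, 10, 22, 96] u 477.8 528.3
amber u [532.7 533.2 533.7 621.1 622.5] mid 577.6
amber u [532.8 532.8 533.2 621.7 622.7] mid 577.7
amber u [533.8 534.3 534.7 621.5 622.5] mid 578.1
```

```bash
python3 -m inch '[[[0,0,0],[-20,0,0],0],[[0,0,0],[-20,0,0],0],[[0,0,0],[-20,0,0],0],[[0,0,0],[0,0,15],0],[[0,0,0],[0,0,15],0],[[0,0,0],[0,0,4],0],[[0,0,0],[0,0,2],0],[[0,0,0],[0,0,2],0],[[0,0,0],[0,0,2],0],[[0,0,0],[0,0,2],0],[[0,0,0],[0,0,2],0],[[0,0,0],[0,0,0],0]]' 20; cat >> h.py <<'E'
def su():
    s,M=st();a=np.radians(11.05);p=s["tcp_pos"];print("u",(p[0]*np.cos(a)+p[1]*np.sin(a)).round(1),"lat",(-p[0]*np.sin(a)+p[1]*np.cos(a)).round(1))
E
python3 -c "
from h import *
su()"
```

```text
t: 10.28
tcp_pos: [473.1, 69.5, 214.5]
ee_rot: [0.547, -0.45, 0.449, -0.546]
contact_force: [-1.9, -1.0, 0.8]
opening: 0.002
t 10.28 tcp [473.1  69.5 214.5] z-yaw 11.12 ydown [-0.002 -0.    -1.   ] F [-1.9 -1.   0.8] Ftool [ 0.6 -0.8 -2. ] op 0.002
u 477.6 lat -22.5
```

```bash
python3 -m inch '[[[0,0,0],[0,0,2],0],[[0,0,0],[0,0,2],0],[[0,0,0],[0,0,0],0]]';python3 -c "
from h import *
su()"
```

```text
t: 10.53
tcp_pos: [477.4, 70.4, 214.6]
ee_rot: [0.546, -0.449, 0.449, -0.546]
contact_force: [-2.1, -1.2, 0.2]
opening: -0.001
t 10.53 tcp [477.4  70.4 214.6] z-yaw 11.13 ydown [-0.001 -0.    -1.   ] F [-2.1 -1.2  0.2] Ftool [ 0.8 -0.2 -2.2] op -0.001
u 482.1 lat -22.4
```

```bash
python3 -m inch '[[[0,0,0],[0,0,1.5],0],[[0,0,0],[0,0,1.5],0],[[0,0,0],[0,0,0],0]]'
```

```text
t: 10.78
tcp_pos: [480.6, 71.1, 214.6]
ee_rot: [0.546, -0.449, 0.449, -0.546]
contact_force: [-1.6, -1.3, -0.3]
opening: 0.0
```

```bash
python3 -m inch '[[[0,0,0],[0,0,1],0],[[0,0,0],[0,0,1],0],[[0,0,0],[0,0,0],0]]'
```

```text
t: 11.03
tcp_pos: [482.5, 71.4, 214.6]
ee_rot: [0.546, -0.449, 0.449, -0.546]
contact_force: [-2.2, -1.5, -1.2]
opening: -0.0
```

```bash
python3 -m inch '[[[0,0,0],[0,0,1],0],[[0,0,0],[0,0,1],0],[[0,0,0],[0,0,0],0]]'
```

```text
t: 11.28
tcp_pos: [484.5, 71.9, 214.7]
ee_rot: [-0.546, 0.449, -0.449, 0.546]
contact_force: [-2.1, -2.0, 0.1]
opening: 0.003
```

```bash
python3 -m inch '[[[0,0,0],[0,0,1],0],[[0,0,0],[0,0,1],0],[[0,0,0],[0,0,0],0]]';python3 -c "
from h import *
su()"
```

```text
t: 11.53
tcp_pos: [486.5, 72.2, 214.7]
ee_rot: [-0.546, 0.449, -0.449, 0.546]
contact_force: [-2.0, -1.2, 0.4]
opening: 0.001
t 11.53 tcp [486.5  72.2 214.7] z-yaw 11.13 ydown [ 0. -0. -1.] F [-2.  -1.2  0.4] Ftool [ 0.8 -0.4 -2.2] op 0.001
u 491.3 lat -22.3
```

```bash
python3 -m inch '[[[0,0,0],[0,0,1],0],[[0,0,0],[0,0,1],0],[[0,0,0],[0,0,0],0]]'
```

```text
t: 11.78
tcp_pos: [488.5, 72.6, 214.7]
ee_rot: [-0.546, 0.449, -0.449, 0.546]
contact_force: [-2.7, -2.0, -0.2]
opening: -0.001
```

```bash
python3 -m inch '[[[0,0,0],[0,0,1],0],[[0,0,0],[0,0,1],0],[[0,0,0],[0,0,0],0]]'
```

```text
t: 12.03
tcp_pos: [490.4, 73.0, 214.7]
ee_rot: [-0.546, 0.449, -0.449, 0.546]
contact_force: [-2.4, -1.7, -0.2]
opening: 0.001
```

```bash
python3 -m inch '[[[0,0,0],[0,0,1],0],[[0,0,0],[0,0,1],0],[[0,0,0],[0,0,0],0]]';python3 -c "
from h import *
su()"
```

```text
t: 12.28
tcp_pos: [492.4, 73.4, 214.7]
ee_rot: [-0.546, 0.449, -0.449, 0.546]
contact_force: [-2.5, -1.7, -0.3]
opening: -0.004
t 12.28 tcp [492.4  73.4 214.7] z-yaw 11.13 ydown [ 0. -0. -1.] F [-2.5 -1.7 -0.3] Ftool [ 1.2  0.3 -2.8] op -0.004
u 497.3 lat -22.3
```

```bash
python3 -m inch '[[[0,0,0],[0,0,2],0],[[0,0,0],[0,0,1],0],[[0,0,0],[0,0,0],0]]'
```

```text
t: 12.53
tcp_pos: [495.4, 74.0, 214.7]
ee_rot: [-0.546, 0.449, -0.449, 0.546]
contact_force: [-1.6, -1.0, -0.8]
opening: 0.004
```

```bash
python3 -m inch '[[[0,0,0],[0,0,2],0],[[0,0,0],[0,0,1],0],[[0,0,0],[0,0,0],0]]'
```

```text
t: 12.78
tcp_pos: [498.3, 74.6, 214.7]
ee_rot: [-0.546, 0.449, -0.449, 0.546]
contact_force: [-2.0, -2.0, -0.3]
opening: 0.001
```

```bash
python3 -m inch '[[[0,0,0],[0,0,2],0],[[0,0,0],[0,0,1],0],[[0,0,0],[0,0,0],0]]'
```

```text
t: 13.03
tcp_pos: [501.3, 75.2, 214.7]
ee_rot: [-0.546, 0.449, -0.449, 0.546]
contact_force: [-1.3, -0.7, -0.0]
opening: -0.002
```

```bash
python3 -m inch '[[[0,0,0],[0,0,1],0],[[0,0,0],[0,0,1],0],[[0,0,0],[0,0,0],0]]';python3 -c "
from h import *
su()"
```

```text
t: 13.28
tcp_pos: [503.1, 75.6, 214.7]
ee_rot: [-0.546, 0.449, -0.449, 0.546]
contact_force: [-2.3, -1.1, 0.1]
opening: -0.001
t 13.28 tcp [503.1  75.6 214.7] z-yaw 11.13 ydown [ 0. -0. -1.] F [-2.3 -1.1  0.1] Ftool [ 0.6 -0.1 -2.4] op -0.001
u 508.3 lat -22.3
```

```bash
python3 -m inch '[[[0,0,0],[0,0,1],0],[[0,0,0],[0,0,1],0],[[0,0,0],[0,0,0],0]]'
```

```text
t: 13.53
tcp_pos: [505.1, 75.9, 214.7]
ee_rot: [-0.546, 0.449, -0.449, 0.546]
contact_force: [-2.5, -0.1, -0.8]
opening: -0.003
```

```bash
python3 -m inch '[[[0,0,0],[0,0,1],0],[[0,0,0],[0,0,0.5],0],[[0,0,0],[0,0,0],0]]'
```

```text
t: 13.78
tcp_pos: [506.1, 76.1, 214.7]
ee_rot: [0.546, -0.449, 0.449, -0.546]
contact_force: [-3.7, -0.6, 1.8]
opening: 0.002
```

```bash
python3 -m inch '[[[0,0,0],[0,0,1],0],[[0,0,0],[0,0,0],0],[[0,0,0],[0,0,0],0]]'
```

```text
t: 14.03
tcp_pos: [506.7, 76.3, 214.6]
ee_rot: [0.547, -0.45, 0.449, -0.546]
contact_force: [-6.1, -1.6, 2.1]
opening: 0.007
```

```bash
python3 -m inch '[[[0,0,0],[0,0,1],0],[[0,0,0],[0,0,0],0],[[0,0,0],[0,0,0],0]]';python3 -c "
from h import *
su()"
```

```text
t: 14.28
tcp_pos: [507.3, 76.4, 214.6]
ee_rot: [0.547, -0.45, 0.448, -0.545]
contact_force: [-7.5, -2.2, 3.7]
opening: -0.001
t 14.28 tcp [507.3  76.4 214.6] z-yaw 11.13 ydown [-0.004 -0.001 -1.   ] F [-7.5 -2.2  3.7] Ftool [ 0.7 -3.6 -7.8] op -0.001
u 512.6 lat -22.3
```

```bash
python3 -m inch '[[[0,0,0],[0,0,-5],0],[[0,0,0],[0,0,-15],0],[[0,0,0],[0,0,-30],0],[[0,0,0],[0,0,-27],0],[[0,0,0],[-20,0,0],0],[[0,0,0],[-22,0,0],0],[[0,0,0],[-20,0,0],0],[[0,0,0],[0,0,15],0],[[0,0,0],[0,0,10],0],[[0,0,0],[0,0,3],0],[[0,0,0],[0,0,0],0],[[0,0,0],[0,0,0],0]]' 20;python3 -c "
from h import *
su()
T=capture('top');crop(T,245,140,355,245,5,'pics/t6.png');S=capture('side');crop(S,250,150,390,270,5,'pics/s6.png')"
```

```text
t: 15.28
tcp_pos: [448.5, 127.5, 214.6]
ee_rot: [-0.546, 0.449, -0.449, 0.546]
contact_force: [-0.4, -0.0, -0.7]
opening: 0.004
t 15.28 tcp [448.5 127.5 214.6] z-yaw 11.08 ydown [ 0. -0. -1.] F [-0.4 -0.  -0.7] Ftool [-0.1  0.7 -0.4] op 0.004
u 464.7 lat 39.2
```

View pics/s6.png

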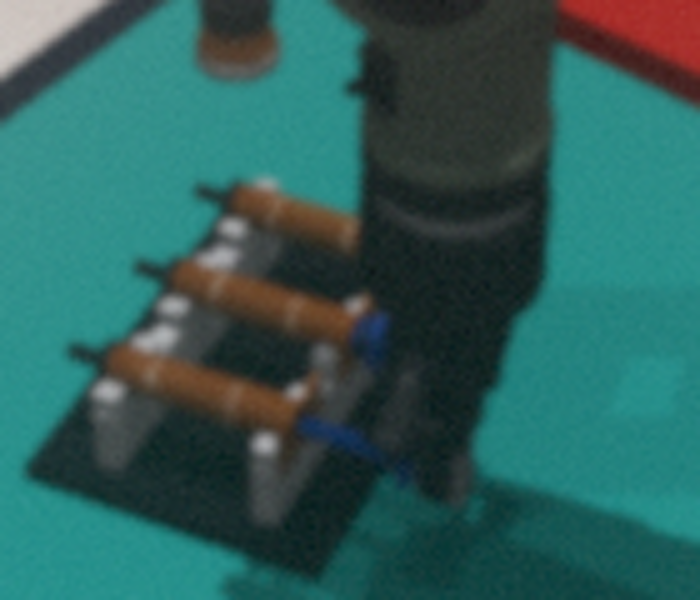

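```bash
python3 -m inch '[[[0,0,0],[0,0,2],0],[[0,0,0],[0,0,2],0],[[0,0,0],[0,0,2],0],[[0,0,0],[0,0,2],0],[[0,0,0],[0,0,2],0],[[0,0,0],[0,0,2],0],[[0,0,0],[0,0,2],0],[[0,0,0],[0,0,0],0]]'
```

```text
t: 16.05
tcp_pos: [462.4, 130.7, 214.6]
ee_rot: [-0.546, 0.449, -0.449, 0.546]
contact_force: [-2.8, 0.0, 0.9]
opening: 0.002
```

```bash
python3 -m inch '[[[0,0,0],[0,0,1],0],[[0,0,0],[0,0,1],0],[[0,0,0],[0,0,0],0]]'
```

```text
t: 16.3
tcp_pos: [464.1, 131.1, 214.7]
ee_rot: [0.546, -0.449, 0.449, -0.546]
contact_force: [-2.3, 0.5, 0.0]
opening: -0.004
```

```bash
python3 -m inch '[[[0,0,0],[0,0,1],0],[[0,0,0],[0,0,1],0],[[0,0,0],[0,0,0],0]]';python3 -c "
from h import *
su()"
```

```text
t: 16.55
tcp_pos: [466.1, 131.5, 214.7]
ee_rot: [-0.546, 0.449, -0.449, 0.546]
contact_force: [-2.5, 1.5, 0.7]
opening: -0.0
t 16.55 tcp [466.1 131.5 214.7] z-yaw 11.13 ydown [ 0. -0. -1.] F [-2.5  1.5  0.7] Ftool [-2.  -0.7 -2.2] op -0.0
u 482.7 lat 39.7
```

```bash
python3 -m inch '[[[0,0,0],[0,0,1],0],[[0,0,0],[0,0,1],0],[[0,0,0],[0,0,0],0]]'
```

```text
t: 16.8
tcp_pos: [468.1, 131.8, 214.7]
ee_rot: [-0.546, 0.449, -0.449, 0.546]
contact_force: [-2.1, 0.8, -0.4]
opening: -0.005
```

```bash
python3 -m inch '[[[0,0,0],[0,0,1],0],[[0,0,0],[0,0,1],0],[[0,0,0],[0,0,0],0]]';python3 -c "
from h import *
su()"
```

```text
t: 17.05
tcp_pos: [470.1, 132.2, 214.7]
ee_rot: [-0.546, 0.449, -0.449, 0.546]
contact_force: [-3.5, 0.3, 0.2]
opening: -0.0
t 17.05 tcp [470.1 132.2 214.7] z-yaw 11.13 ydown [ 0. -0. -1.] F [-3.5  0.3  0.2] Ftool [-1.  -0.2 -3.4] op -0.0
u 486.7 lat 39.7
```

```bash
python3 -m inch '[[[0,0,0],[0,0,1],0],[[0,0,0],[0,0,1],0],[[0,0,0],[0,0,0],0]]'
```

```text
t: 17.3
tcp_pos: [472.1, 132.6, 214.7]
ee_rot: [-0.546, 0.449, -0.449, 0.546]
contact_force: [-2.3, 1.5, 0.3]
opening: 0.001
```

```bash
python3 -m inch '[[[0,0,0],[0,0,1],0],[[0,0,0],[0,0,0],0],[[0,0,0],[0,0,0],0]]'
```

```text
t: 17.55
tcp_pos: [472.9, 132.8, 214.7]
ee_rot: [-0.546, 0.449, -0.449, 0.546]
contact_force: [-2.0, -0.2, 0.1]
opening: 0.002
```

```bash
python3 -m inch '[[[0,0,0],[0,0,1],0],[[0,0,0],[0,0,0],0],[[0,0,0],[0,0,0],0]]'
```

```text
t: 17.8
tcp_pos: [473.5, 132.9, 214.6]
ee_rot: [0.546, -0.449, 0.449, -0.546]
contact_force: [-4.3, 1.0, 2.5]
opening: -0.004
```

```bash
python3 -m inch '[[[0,0,0],[0,0,1],0],[[0,0,0],[0,0,0],0],[[0,0,0],[0,0,0],0]]'
```

```text
t: 18.05
tcp_pos: [474.2, 133.0, 214.6]
ee_rot: [0.547, -0.45, 0.449, -0.545]
contact_force: [-5.8, 0.9, 2.7]
opening: 0.0
```

```bash
python3 -m inch '[[[0,0,0],[0,0,1],0],[[0,0,0],[0,0,0],0],[[0,0,0],[0,0,0],0]]';python3 -c "
from h import *
su()"
```

```text
t: 18.3
tcp_pos: [474.7, 133.1, 214.5]
ee_rot: [0.547, -0.45, 0.448, -0.545]
contact_force: [-7.5, 0.0, 3.6]
opening: 0.0
t 18.3 tcp [474.7 133.1 214.5] z-yaw 11.13 ydown [-0.004 -0.001 -1.   ] F [-7.5  0.   3.6] Ftool [-1.5 -3.6 -7.3] op 0.0
u 491.4 lat 39.7
```

```bash
python3 -m inch '[[[0,0,0],[0,0,-5],0],[[0,0,0],[0,0,-20],0],[[0,0,0],[0,0,-10],0],[[0,0,0],[0,-30,0],0],[[0,0,0],[0,-30,0],20],[[0,0,0],[0,-20,0],45],[[0,0,0],[0,0,30],45],[[0,0,0],[0,0,30],45],[[0,0,0],[0,0,30],45],[[0,0,0],[0,0,30],45],[[0,0,0],[0,0,0],45],[[0,0,0],[0,0,0],45]]' 20;python3 -c "
from h import *
su()
T=capture('top');crop(T,245,140,355,245,5,'pics/t7.png');S=capture('side');crop(S,230,150,370,270,5,'pics/s7.png')"
```

```text
t: 19.3
tcp_pos: [560.5, 149.8, 294.4]
ee_rot: [-0.546, 0.449, -0.45, 0.546]
contact_force: [-0.2, -0.1, -0.7]
opening: 0.524
t 19.3 tcp [560.5 149.8 294.4] z-yaw 11.12 ydown [ 0.002 -0.    -1.   ] F [-0.2 -0.1 -0.7] Ftool [ 0.1  0.7 -0.2] op 0.524
u 578.9 lat 39.6
```

View pics/s7.png

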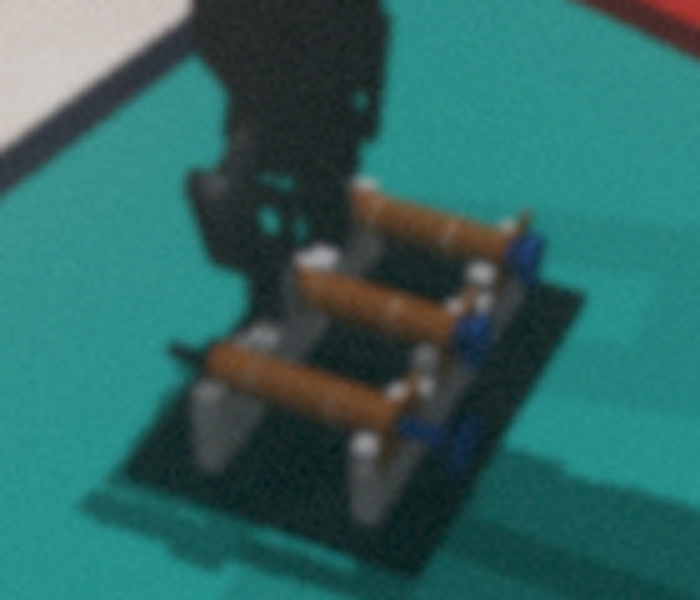

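```bash
python3 -m inch '[[[0,0,0],[0,0,-4],45],[[0,0,0],[0,20,0],45],[[0,0,0],[0,15,0],45],[[0,0,0],[0,10,0],45],[[0,0,0],[0,9,0],45],[[0,0,0],[0,0,0],45],[[0,0,0],[0,0,0],45]]' 20;python3 -c "
from h import *
su()
T=capture('top');crop(T,245,140,355,245,5,'pics/t8.png');S=capture('side');crop(S,230,150,370,270,5,'pics/s8.png')"
```

```text
t: 19.98
tcp_pos: [555.1, 149.0, 240.7]
ee_rot: [0.546, -0.449, 0.449, -0.546]
contact_force: [-0.2, 0.2, -0.2]
opening: 0.527
t 19.98 tcp [555.1 149.  240.7] z-yaw 11.14 ydown [-0. -0. -1.] F [-0.2  0.2 -0.2] Ftool [-0.3  0.2 -0.2] op 0.527
u 573.3 lat 39.8
```

View pics/s8.png

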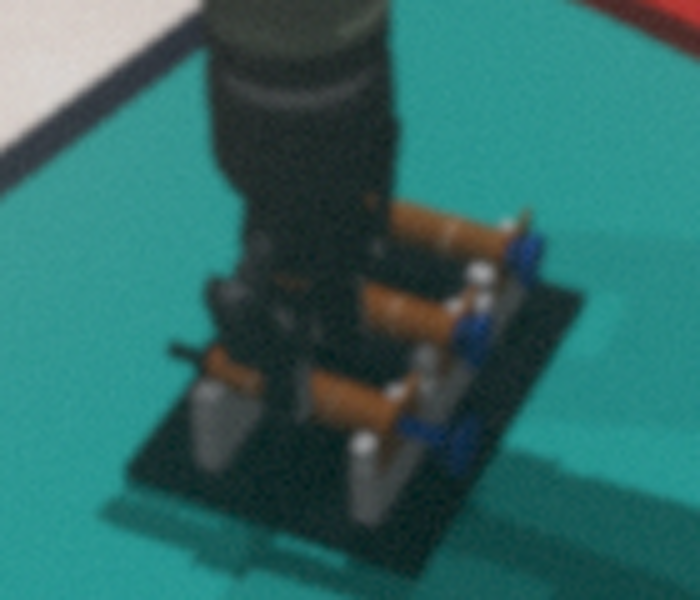

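```bash
python3 -m inch '[[[0,0,0],[0,0,0],35],[[0,0,0],[0,0,0],30],[[0,0,0],[0,0,0],26],[[0,0,0],[0,0,0],24],[[0,0,0],[0,0,0],22],[[0,0,0],[0,0,0],20],[[0,0,0],[0,0,0],18],[[0,0,0],[0,0,0],16],[[0,0,0],[0,0,0],14],[[0,0,0],[0,0,0],14],[[0,0,0],[0,0,0],14]]' 20;python3 -c "
from h import *
su()"
```

```text
t: 21.0
tcp_pos: [555.3, 149.0, 240.6]
ee_rot: [0.546, -0.449, 0.449, -0.546]
contact_force: [-0.3, 0.0, -0.4]
opening: 0.165
t 21.0 tcp [555.3 149.  240.6] z-yaw 11.13 ydown [-0. -0. -1.] F [-0.3  0.  -0.4] Ftool [-0.1  0.4 -0.3] op 0.165
u 573.5 lat 39.8
```

```bash
python3 -m inch '[[[0,0,0],[0,0,0],30],[[0,0,0],[0,0,0],45],[[0,0,0],[0,0,0],45],[[0,0,0],[0,0,0],45],[[0,0,0],[0,0,0],45],[[0,0,0],[0,8,0],45],[[0,0,0],[0,8,0],45],[[0,0,0],[0,8,0],45],[[0,0,0],[0,0,0],45],[[0,0,0],[0,0,0],45]]' 20;python3 -c "
from h import *
su()"
```

```text
t: 21.83
tcp_pos: [555.0, 148.9, 215.6]
ee_rot: [0.547, -0.45, 0.449, -0.545]
contact_force: [0.0, 0.9, -0.4]
opening: 0.525
t 21.83 tcp [555.  148.9 215.6] z-yaw 11.13 ydown [-0.002 -0.001 -1.   ] F [ 0.   0.9 -0.4] Ftool [-0.9  0.4  0.2] op 0.525
u 573.2 lat 39.8
```

```bash
python3 -m inch '[[[0,0,0],[0,0,0],35],[[0,0,0],[0,0,0],30],[[0,0,0],[0,0,0],26],[[0,0,0],[0,0,0],24],[[0,0,0],[0,0,0],22],[[0,0,0],[0,0,0],20],[[0,0,0],[0,0,0],18],[[0,0,0],[0,0,0],16],[[0,0,0],[0,0,0],14],[[0,0,0],[0,0,0],14],[[0,0,0],[0,0,0],14]]' 20;python3 -c "
from h import *
su()"
```

```text
t: 22.75
tcp_pos: [555.3, 149.0, 217.0]
ee_rot: [-0.546, 0.449, -0.449, 0.546]
contact_force: [-0.7, -0.4, 3.3]
opening: 0.236
t 22.75 tcp [555.3 149.  217. ] z-yaw 11.13 ydown [ 0. -0. -1.] F [-0.7 -0.4  3.3] Ftool [ 0.2 -3.3 -0.8] op 0.236
u 573.6 lat 39.8
```

```bash
python3 -m inch '[[[0,0,0],[0,0,0],10],[[0,0,0],[0,-2,0],10],[[0,0,0],[0,-4,0],10],[[0,0,0],[0,-8,0],10],[[0,0,0],[0,-12,0],10],[[0,0,0],[0,-12,0],10],[[0,0,0],[0,-12,0],10],[[0,0,0],[0,0,0],10],[[0,0,0],[0,0,0],10]]' 20;python3 -c "
from h import *
su()
T=capture('top');crop(T,245,140,355,245,5,'pics/t9.png');S=capture('side');crop(S,230,130,370,250,5,'pics/s9.png')"
```

```text
t: 23.5
tcp_pos: [555.4, 149.0, 267.4]
ee_rot: [-0.546, 0.449, -0.45, 0.547]
contact_force: [-0.3, -1.0, -0.4]
opening: 0.238
t 23.5 tcp [555.4 149.  267.4] z-yaw 11.13 ydown [ 0.002  0.    -1.   ] F [-0.3 -1.  -0.4] Ftool [ 0.9  0.4 -0.5] op 0.238
u 573.6 lat 39.8
```

View pics/s9.png

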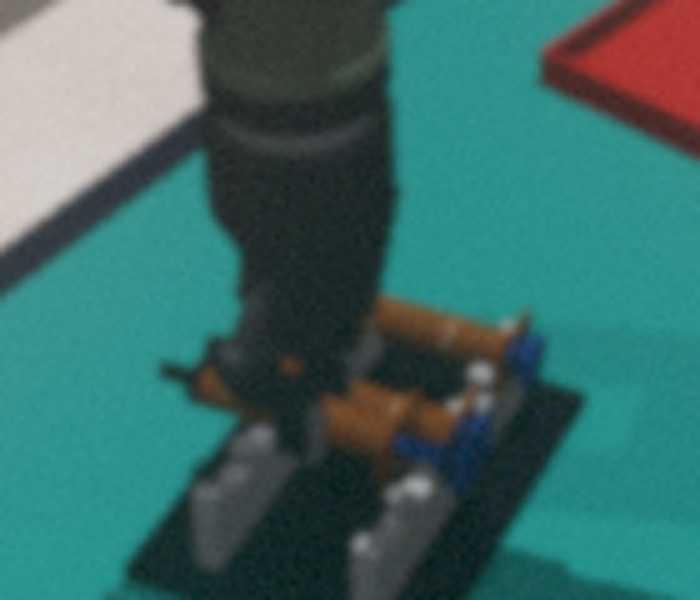

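```bash
python3 -m inch '[[[0,0,0],[0,-15,0],10],[[0,0,0],[0,-15,0],10],[[0,0,0],[10,0,-2],10],[[0,0,0],[20,0,-4],10],[[0,0,0],[27,0,-5],10],[[0,0,0],[27,0,-5],10],[[0,0,0],[27,0,-5],10],[[0,0,0],[27,0,-5],10],[[0,0,0],[27,0,-5],10],[[0,0,0],[27,0,-5],10],[[0,0,0],[27,0,-5],10],[[0,0,0],[27,0,-5],10],[[0,0,0],[27,0,-5],10],[[0,0,0],[27,0,-5],10],[[0,0,0],[27,0,-5],10],[[0,0,0],[27,0,-5],10],[[0,0,0],[27,0,-5],10],[[0,0,0],[27,0,-4],10],[[0,0,0],[20,0,-3],10],[[0,0,0],[10,0,-2],10]]' 20; python3 -m inch '[[[0,0,0],[0,0,0],10],[[0,0,0],[0,0,0],10],[[0,0,0],[0,0,0],10]]'; python3 -c "
from h import *
s,M=st([565,-317,297])
T=capture('top');crop(T,400,120,530,250,5,'pics/t10.png');S=capture('side');crop(S,320,60,480,180,5,'pics/s10.png')"
```

```text
t: 25.27
tcp_pos: [560.5, -299.2, 295.0]
ee_rot: [0.546, -0.45, 0.449, -0.545]
contact_force: [-0.4, 0.4, -1.1]
opening: 0.235
t: 25.52
tcp_pos: [561.1, -295.2, 296.1]
ee_rot: [-0.546, 0.45, -0.448, 0.546]
contact_force: [0.2, -0.3, -0.6]
opening: 0.234
t 25.52 tcp [ 561.1 -295.2  296.1] z-yaw 11.16 ydown [-0.001  0.001 -1.   ] F [ 0.2 -0.3 -0.6] Ftool [0.4 0.6 0.2] op 0.234
shift tool [22.1 -0.9 -0.3]
```

View pics/s10.png

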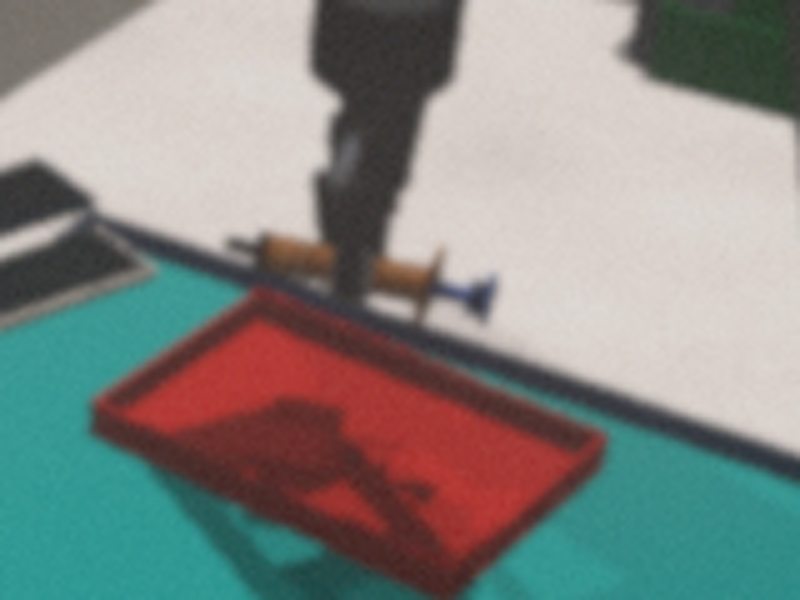

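View pics/t10.png

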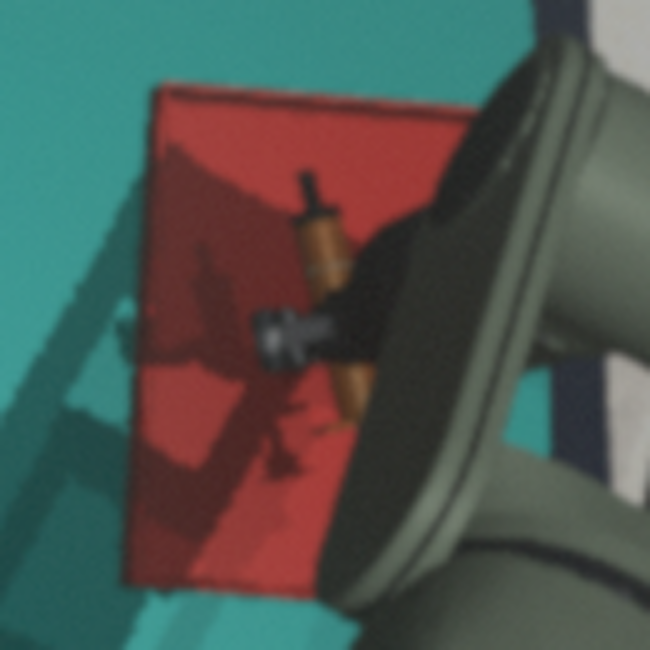

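```bash
python3 -m inch '[[[0,0,0],[10,10,0],10],[[0,0,0],[10,20,0],10],[[0,0,0],[0,20,0],10],[[0,0,0],[0,20,0],10],[[0,0,0],[0,15,0],10],[[0,0,0],[0,10,0],10],[[0,0,0],[0,6,0],10],[[0,0,0],[0,0,0],10],[[0,0,0],[0,0,0],10]]' 20; python3 -c "
from h import *
s,M=st([565,-317,183])
T=capture('top');crop(T,400,120,530,250,5,'pics/t11.png');S=capture('side');crop(S,320,60,480,180,5,'pics/s11.png')"
```

```text
t: 26.37
tcp_pos: [565.5, -315.9, 196.0]
ee_rot: [-0.546, 0.449, -0.449, 0.546]
contact_force: [0.4, 0.5, -1.1]
opening: 0.234
t 26.37 tcp [ 565.5 -315.9  196. ] z-yaw 11.14 ydown [ 0.001 -0.    -1.   ] F [ 0.4  0.5 -1.1] Ftool [-0.4  1.1  0.5] op 0.234
shift tool [ 0.9 13.  -0.7]
```

View pics/s11.png

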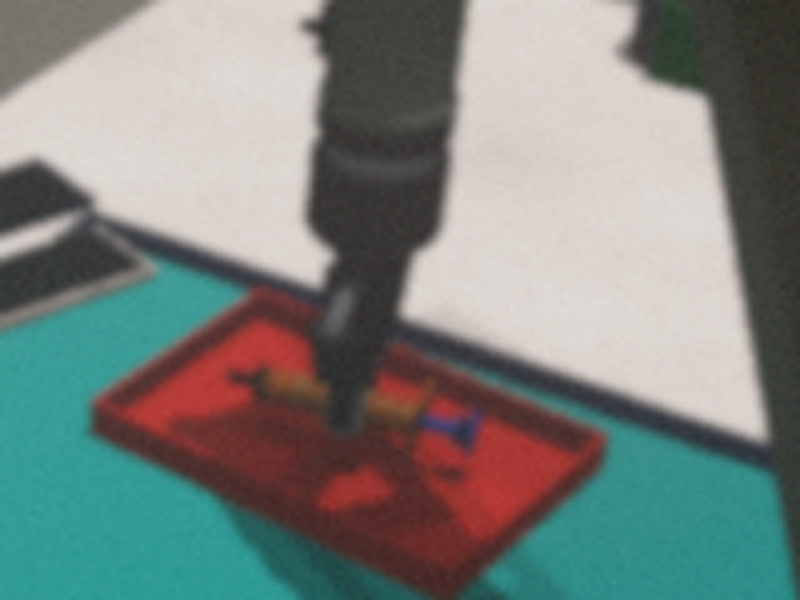

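Well centred over the tray; now lowering slowly onto the floor.

```bash
python3 -m inch '[[[0,0,0],[0,4,0],10],[[0,0,0],[0,3,0],10],[[0,0,0],[0,3,0],10],[[0,0,0],[0,0,0],10],[[0,0,0],[0,0,0],10]]' 20
```

```text
t: 26.88
tcp_pos: [565.1, -315.8, 185.5]
ee_rot: [0.546, -0.449, 0.449, -0.546]
contact_force: [-0.4, -0.1, -1.0]
opening: 0.232
```

```bash
python3 -m inch '[[[0,0,0],[0,1,0],10],[[0,0,0],[0,1,0],10],[[0,0,0],[0,0,0],10]]' 20
```

```text
t: 27.13
tcp_pos: [565.1, -315.8, 183.6]
ee_rot: [0.546, -0.449, 0.449, -0.546]
contact_force: [0.4, 0.6, -1.1]
opening: 0.231
```

```bash
python3 -m inch '[[[0,0,0],[0,1,0],10],[[0,0,0],[0,0,0],10],[[0,0,0],[0,0,0],10]]' 20
```

```text
t: 27.38
tcp_pos: [565.2, -315.9, 182.7]
ee_rot: [0.546, -0.449, 0.449, -0.546]
contact_force: [-0.0, -0.0, -0.6]
opening: 0.235
```

```bash
python3 -m inch '[[[0,0,0],[0,1,0],10],[[0,0,0],[0,0,0],10],[[0,0,0],[0,0,0],10]]' 20
```

```text
t: 27.63
tcp_pos: [565.2, -315.9, 181.7]
ee_rot: [0.546, -0.449, 0.449, -0.546]
contact_force: [-0.0, -0.6, -0.0]
opening: 0.232
```

```bash
python3 -m inch '[[[0,0,0],[0,1,0],10],[[0,0,0],[0,0,0],10],[[0,0,0],[0,0,0],10]]' 20
```

```text
t: 27.88
tcp_pos: [565.3, -315.9, 180.9]
ee_rot: [0.546, -0.449, 0.449, -0.546]
contact_force: [0.4, 0.2, 1.0]
opening: 0.238
```

```bash
python3 -m inch '[[[0,0,0],[0,1,0],10],[[0,0,0],[0,0,0],10],[[0,0,0],[0,0,0],10]]' 20
```

```text
t: 28.13
tcp_pos: [565.4, -315.9, 180.2]
ee_rot: [-0.546, 0.449, -0.449, 0.546]
contact_force: [0.5, 0.8, 2.4]
opening: 0.237
```

```bash
python3 -m inch '[[[0,0,0],[0,0,0],20],[[0,0,0],[0,0,0],22],[[0,0,0],[0,0,0],24],[[0,0,0],[0,0,0],28],[[0,0,0],[0,0,0],34],[[0,0,0],[0,0,0],45],[[0,0,0],[0,0,0],45],[[0,0,0],[0,0,0],45],[[0,0,0],[0,-5,0],45],[[0,0,0],[0,-10,0],45],[[0,0,0],[0,-20,0],45],[[0,0,0],[0,-30,0],45],[[0,0,0],[0,-40,0],45],[[0,0,0],[-30,-25,0],45],[[0,0,0],[-40,0,0],45],[[0,0,0],[-40,0,0],45],[[0,0,0],[-30,0,0],45],[[0,0,0],[0,0,0],45],[[0,0,0],[0,0,0],45]]' 20; python3 -c "
from h import *
su()
T=capture('top');S=capture('side')
crop(T,245,120,525,260,2.8,'pics/t12.png');crop(S,250,100,470,270,3.6,'pics/s12.png')"
```

```text
t: 29.72
tcp_pos: [538.0, -177.2, 311.1]
ee_rot: [-0.547, 0.448, -0.449, 0.547]
contact_force: [0.4, -1.2, -0.3]
opening: 0.531
t 29.72 tcp [ 538.  -177.2  311.1] z-yaw 11.28 ydown [ 0.002 -0.001 -1.   ] F [ 0.4 -1.2 -0.3] Ftool [1.3 0.4 0.2] op 0.531
u 494.0 lat -277.0
```

View pics/s12.png

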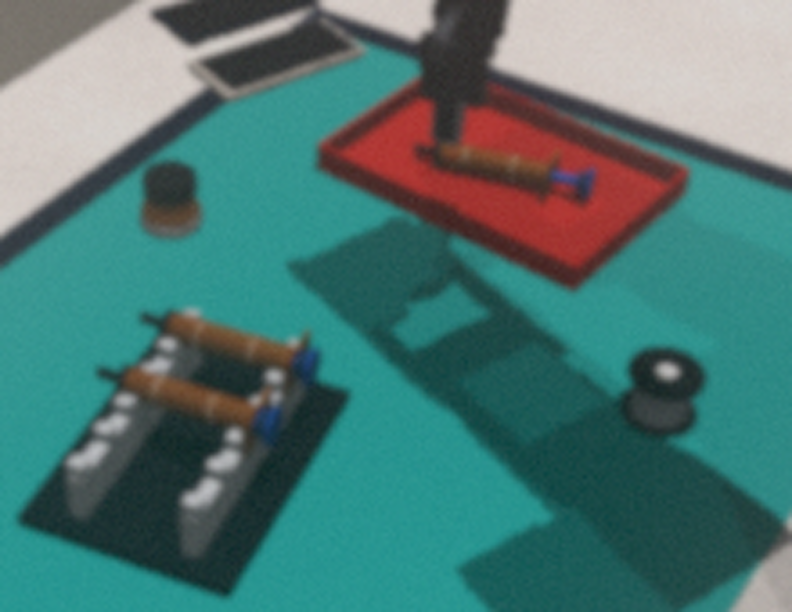

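View pics/t12.png

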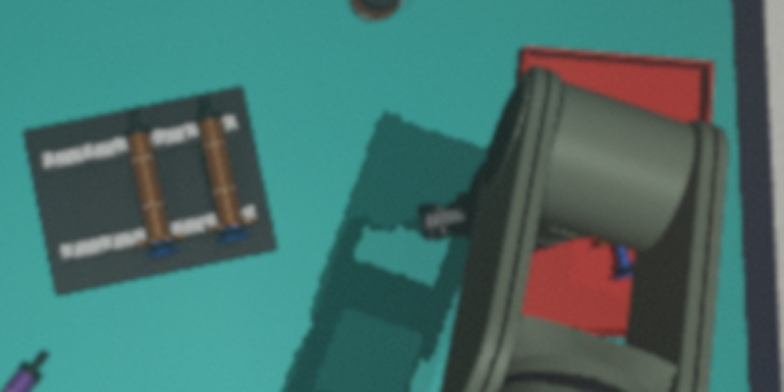

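```bash
python3 - <<'E'
from h import *
T=capture('top');S=capture('side')
u=np.array([np.cos(np.radians(11.05)),np.sin(np.radians(11.05)),0])
bl,l=blobs(mask(T,(100,110,30),(125,255,255)),10)
for b in bl:
  ys,xs=np.where(l==b[0]);P=np.array([onz(T,x,y,57) for x,y in zip(xs,ys)])@u
  print("top blue",b[1],"u",P.min().round(1),P.max().round(1))
ma=mask(T,(5,90,50),(24,255,255))
for x0,x1 in((291,315),(316,345)):
  ys,xs=np.where(ma[:,x0:x1]>0);P=np.array([onz(T,x+x0,y,60) for x,y in zip(xs,ys)])@u;print("amber mid",((P.min()+P.max())/2).round(1))
k=lambda p:(p[0]/3.6+250,p[1]/3.6+100)
f,n,th=[onz(S,*k(p),21) for p in((552,178),(440,155),(590,185))]
print("flange,barrel front,thumb",f.round(),n.round(),th.round(),"len",np.linalg.norm(f-n),"thumb-flange",np.linalg.norm(th-f))
E
```

```text
top blue [323, 202, 10, 5, 30] u 518.6 527.5
top blue [466, 207, 3, 9, 18] u 428.4 448.0
top blue [298, 208, 10, 4, 30] u 518.1 526.1
amber mid 578.4
amber mid 578.4
flange,barrel front,thumb [ 522. -317.   21.] [ 611. -293.   21.] [ 493. -326.   21.] len 92.59193625663184 thumb-flange 30.402620345455823
```

```bash
python3 -c "
from h import *
st(); print(r.job_done())"
```

```text
t 29.92 tcp [ 538.5 -179.6  310. ] z-yaw 11.06 ydown [ 0.001 -0.001 -1.   ] F [ 0.1 -0.1  1. ] Ftool [ 0.1 -1.   0.1] op 0.526
the job is handed in; nothing more can be done
None
```

I checked all three syringes and handed the job in at 29.9 s; no verdict was reported. The sticking syringe is in the red reject tray and the two good ones are still seated in the cradle.

- **Good syringes (right and middle seats):** each slid at 2–3 N and stopped hard at the same depth. In the last top view the rear of both thumb rests is where a fully home plunger should be (518–519 mm measured, 519 mm expected).
- **Sticking syringe (left seat):** it stopped about 21 mm short of the others, so its plunger is in roughly 24 mm. The last side view agrees: the thumb rest is about 30 mm behind the flange, where about 33 mm was expected.
- **Forces:** readings at the end of each step while pushing stayed below about 10 N, and the grip was set to 20 N.
- **Placing:** I lowered the reject until it touched the tray floor, opened the fingers and drew clear. It lies level about 12 mm from the tray centre, and the jar and spool look undisturbed.

**Checks that failed or fell short:**
- My first attempt to grip the reject closed above the barrel because I had worked out the height wrongly. The finger opening showed it (14 mm instead of 21 mm), and I regripped lower without disturbing anything.
- The arm partly hid the tray in the last top view, so the reject's final position rests on the side view alone.
- I did not check the screwdriver in the last pictures, but the arm was never near it.

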